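# Feel for the vise's release notch and hold the catch down

### The job

The mechanic needs the jaw of the bench vise released: with a closed fingertip, touch down lightly on the top edge of the vise's dark steel release bar, just inside one of its two pairs of guide lugs, and feel along the edge towards the other pair until you find the notch, then press the catch inside the notch fully down. Finish while still holding the catch down with the fingertip, so that the mechanic can slide the jaw. Do not lean hard on the bar, and leave the small things lying round the vise where they are.

Things in the scene. Friction and masses are not known exactly. Their poses are not given: they have to be found in the camera images.
- vise: Grey cast-iron vise fixed to the bench. Origin: centre of its bed's underside; z up, y along its screw. Bed 140 (x) x 260 (y) x 18 mm. Jaws at x -70 to 0, y 0 to 110 mm, 75 mm high; screw and T-handle at the -y end, x -95 to 25, y to -170 mm, 67 mm high. At x = +50 mm, along y, runs the dark steel release bar, set on edge. More than 60 N of fingertip force on vise or bar is leaning hard
- edge_plus (a point): The point on the bar's top edge, middle of its thickness, just inside the +y pair of guide lugs: the vise's y = +93 mm, z = 70 mm. Touch down on the edge here (up to 10 mm farther in is still just inside the lugs), then feel along the edge towards edge_mid and on to edge_minus; never over the notch. Axes as the vise's
- edge_mid (a point): Middle of the release bar's top edge stretch, at the vise's x 50, y 0, z 70 mm; axes as the vise's. Bar 14 mm thick (x), top edge level, clamped (does not slide), between guide lugs 58 mm high at y -115 and +115 mm. One notch in the top edge, open above and through both sides: 46 mm long (y), 20 mm deep, upright ends, its middle anywhere from y -42 to +42 mm (not reported: feel or look)
- edge_minus (a point): The same as edge_plus just inside the -y pair of guide lugs, at the vise's y = -93 mm: feel from here towards edge_plus
- catch (a joint): How far the catch is pressed down, m: 0 up, 0.008 fully down on its stop. The catch is a steel block 38 mm long (y), 12 mm thick, in the middle of the notch; its top lies 10 mm below the bar's top edge when up, 18 mm when fully down. Sprung: 2.5 N starts it, 6.5 N takes it fully down; it rises when let go
- tyre_lever: loose red steel tyre lever, a 12 mm thick rod 125 mm long lying along its own x on the bench; origin under its middle. Leave alone
- bell: loose chrome bicycle bell, dome 58 mm across and 30 mm high; origin at the centre of its underside. Leave alone
- cap_tin: loose round black valve cap tin, 54 mm across and 26 mm high; origin at the centre of its underside. Leave alone
- spoke_key: loose flat brass spoke key, about 50 mm across and 6 mm thick; origin at the centre of its underside. Leave alone

How it is judged:
On the way, in this order (a step that is already met when the one before it is completed fails the run):
1. a fingertip touches the bar's top edge just inside one pair of guide lugs, the catch still up (contact force between the fingers and vise above 0.3 N and value of joint catch below 0.001 m and horizontal distance between the grasp point and edge_mid above 0.08 m and x of the grasp point in the frame of edge_mid between -0.025 and 0.025 m), for 0.1 s.
2. the fingertip is felt along the edge: it touches the bar farther in, the catch still up (contact force between the fingers and vise above 0.3 N and value of joint catch below 0.001 m and horizontal distance between the grasp point and edge_mid below 0.076 m and x of the grasp point in the frame of edge_mid between -0.025 and 0.025 m).
3. the catch in the notch is pressed fully down by the fingers (value of joint catch above 0.0065 m and contact force between the fingers and vise above 1 N), for 0.3 s.
At the end, for the whole second after the job is handed in: The fingers hold the catch down, at least 6.5 mm of its 8 mm, with more than 1 N on it; the lever, bell, tin and spoke key lie within 15 mm of where they were (all of step 3 and distance of each of tyre_lever, bell, cap_tin, spoke_key from where it was at the start of the episode below 0.015 m); the arm keeps its last pose, push and grip.
It fails at once if leaning on the vise with more than 60 N (contact force between the fingers and vise above 60 N).
It fails at once if a bystander lifted or shifted by 15 mm (distance of any of tyre_lever, bell, cap_tin, spoke_key from where it was at the start of the episode above 0.015 m).
It also fails if it takes over 48 s, if anything falls off the work surface, if the arm or the gripper's body presses on something with over 40 N, if the wrist force passes 120 N, or if a joint passes its speed limit or range.

### The arm

A 6-joint arm with a two-finger parallel gripper is mounted at the origin on the work surface. World frame = base frame: x ahead of the robot, y to its left, z up, the work surface at z = 0. Lengths are in m, angles in rad, forces in N, time in s.
With the tool pointing down it reaches from about 0.25 to 0.775 m from the base axis. Payload 4 kg.
Tool frame: the origin (TCP) lies at the very end of the fingers, on their centre line; the grasp point (between the pads) lies hold_point_z behind it (hold_point_z is the distance from the TCP to the grasp point, in m); z points along the fingers, y is the direction in which the jaws open and shut (so a half turn about z gives the same grasp; the last joint's range is limited). The gripper opens to 94 mm and grips with 3 to 60 N. Pads are 16 mm wide; open, the fingers measure 119 mm over their backs; the gripper's body (75 mm by 177 mm) begins 78 mm behind the grasp point.
Start: joints at [-1.367, 0.087, 1.371, -0, 1.684, -0.103], TCP at [0.166, -0.524, 0.206] pointing down, gripper open.
Joint ranges: [-3.1, 3.1], [-0.76, 2.03], [0.27, 2.55], [-1.08, 4.22], [0.17, 2.65], [-2.57, 2.57]. Speed limits (rad/s): [2.79, 2.79, 3.14, 3.14, 3.14, 3.14].

### API

Orientations are given as [roll, pitch, yaw] about the fixed x, y, z axes, in that order (R = Rz(yaw) Ry(pitch) Rx(roll)).
In Python, from bench import * gives the robot as it stands.
- The arm moves only by the tool step_arm, never from a script. Its argument "increments" is text: rows parted by semicolons, each of 6 numbers parted by spaces: the shift along the tool's x, y, z in cm, then the turn, a rotation vector about the tool's x, y, z in rad. A call has 1 to 5 rows; each row shifts and turns the commanded pose from where the row before left it, along the tool's axes as they then stand; what a row does not reach is not made up. A row lasts 1/10 s, in which the tool goes at most 50 mm and 8.59 degrees, less where a joint would pass 70% of its speed; a pose out of reach is approached as far as the arm can. A call is refused whole if a number of a shift passes 5 or a number of a turn 0.15, either way. A call with a gripper value outside its range is refused whole. "claw" is the gripper's target within -1 to 1 (shut at 1, half-way at 0, fully open at -1), set as the call begins (left out, the last holds). The fingers move at their own pace and stop on an object; the grip force is fixed at half the most. Time passes only in rows, so rows that do not move let the fingers close. It gives the time, the measured TCP pose, the force and the opening at its end, in the units of the state.
- get_obs(): the state, without advancing time (a new reading comes with each control period).
- snapshot(name): name is "side" or "top"; returns the picture (480x640x3 uint8, red, green, blue); there is no depth.
- calibration(name): a dict with "camera_matrix" (3x3 intrinsics, pixels), "eye" and "orientation" of the camera in the world. Camera axes: x right, y up, looking along -z (the intrinsics and any distortion apply to the point x, -y, -z); pixel columns grow to the right and rows downward; lengths in m; the calibration is good to about 2 mm. A picture is of the moment at which its call begins. calibration takes no time and is no camera call.
- close_job(): hands the job in, once; it reports no verdict.
The state is a dict: "time": time; "joint_positions": joint angles; "qvel": joint speeds; "joint_torque": joint torques, N m; "tool_pos": TCP position; "ee_rot": TCP orientation; "wrist_force": force on the tool from outside, world axes, zero at the start; "wrist_torque": the same for the moment, N m; "width": finger opening in m.
Only numpy, scipy, OpenCV 4.12 (cv2) and the standard library are available. Lean on these libraries where they do the work, as an engineer would, in place of code of your own. Each camera call takes 0.05 s, during which the arm holds its last target. There are 200 camera calls.

## Working session

There is one attempt and no reset: what is moved stays moved. The work goes in short steps, Python scripts to look and compute and a tool call to move; the robot and the scene stay as the last step left them, time stands still between calls to the robot, and variables do not carry over. Pictures are saved under pics/ and viewed, about 8 in all and at most 12, crops included, and the job is handed in when it is done.

Besides the shell and the picture viewer there is one more tool, called after ">>>" as name(argument=value, ...), one argument or row to a line, values as JSON. step_arm: Moves the arm, as the interface text tells. Its arguments: {"type":"object","properties":{"increments":{"type":"string"},"claw":{"type":"number"}},"required":["increments"]}

```bash
ls; mkdir -p pics; python3 - <<'E'
from bench import *
import cv2
print(get_obs())
for n in ("top","side"):
    cv2.imwrite(f"pics/{n}0.png",snapshot(n)[:,:,::-1]); print(n,calibration(n))
try: print(hold_point_z)
except Exception as e: print(e)
E
```

```text
pics
{'time': 0.0, 'joint_positions': array([-1.36707315e+00,  8.79597972e-02,  1.37221586e+00, -3.42866564e-05,
        1.68354373e+00, -1.03071268e-01]), 'qvel': array([-0.00033813, -0.00076227, -0.00246696,  0.00059299, -0.00076928,
        0.00019133]), 'joint_torque': array([-7.57675070e-05, -3.40178275e+01, -3.02432942e+01,  7.18917092e-02,
        3.28360533e-02, -1.62543643e-04]), 'tool_pos': array([ 0.165996  , -0.52380773,  0.20432099]), 'ee_rot': array([-3.13947369e+00, -1.84921415e-04,  3.06790431e-01]), 'wrist_force': array([0.05564759, 0.0138018 , 0.15610068]), 'wrist_torque': array([ 0.03821034, -0.01065677, -0.06214413]), 'width': 0.09412043540791651}
top {'camera_matrix': array([[484.1068736 ,   0.        , 320.81847752],
       [  0.        , 484.1068736 , 230.65339834],
       [  0.        ,   0.        ,   1.        ]]), 'eye': array([0.46453604, 0.0094314 , 0.72039275]), 'orientation': array([ 0.15668162,  0.03779898, -1.55849751])}
side {'camera_matrix': array([[513.50515263,   0.        , 322.5548312 ],
       [  0.        , 513.50515263, 235.71005525],
       [  0.        ,   0.        ,   1.        ]]), 'eye': array([ 0.52870734, -0.59491143,  0.59859807]), 'orientation': array([ 0.86748198, -0.02106334, -0.02279559])}
0.0188
```

View pics/top0.png

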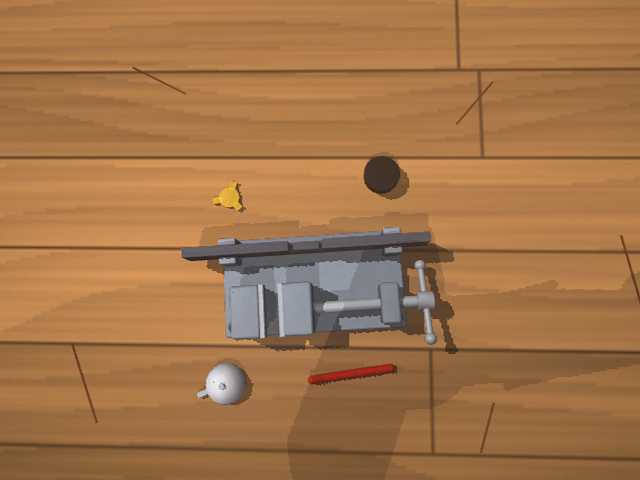

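View pics/side0.png

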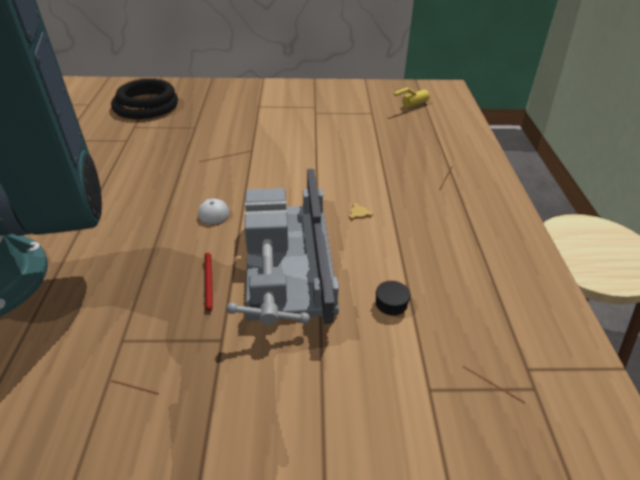

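The top view shows the bar from pixel (182,253) to (430,238), with lugs near columns 228 and 392. The notch looks to be at about columns 288–320. The side view agrees: the bar is on the far (+x) side and the notch is towards +y. I'll zoom in on the top view.

```bash
cat > h.py <<'E'
import numpy as np, cv2
from bench import *
from scipy.spatial.transform import Rotation as Ro
def ray(n,u,v,z):
    c=calibration(n);R=Ro.from_euler('xyz',c["orientation"]).as_matrix()
    K=c["camera_matrix"];d=R@np.array([(u-K[0,2])/K[0,0],-(v-K[1,2])/K[1,1],-1])
    e=np.array(c["eye"]);return e+d*(z-e[2])/d[2]
def proj(n,p):
    c=calibration(n);R=Ro.from_euler('xyz',c["orientation"]).as_matrix()
    q=R.T@(np.array(p)-c["eye"]);K=c["camera_matrix"]
    return K[0,2]+K[0,0]*q[0]/-q[2],K[1,2]-K[1,1]*q[1]/-q[2]
E
python3 - <<'E'
from h import *
im=cv2.imread("pics/top0.png")[220:280,175:440]
cv2.imwrite("pics/c1.png",cv2.resize(im,None,fx=3,fy=6,interpolation=cv2.INTER_CUBIC))
im=cv2.imread("pics/side0.png")[165:325,230:350]
cv2.imwrite("pics/c2.png",cv2.resize(im,None,fx=3.7,fy=3.7,interpolation=cv2.INTER_CUBIC))
E
```

```text
(no output)
```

View pics/c1.png

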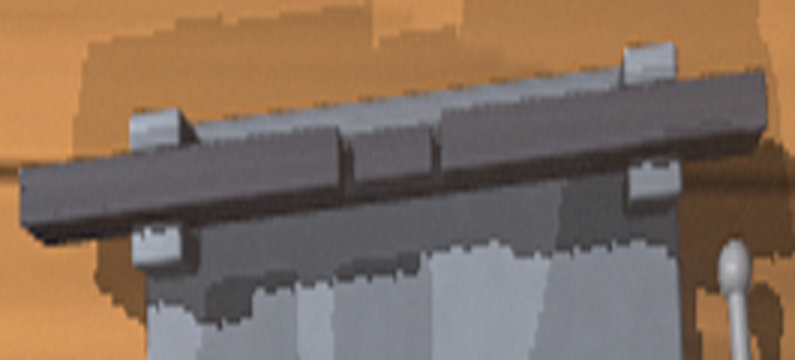

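View pics/c2.png

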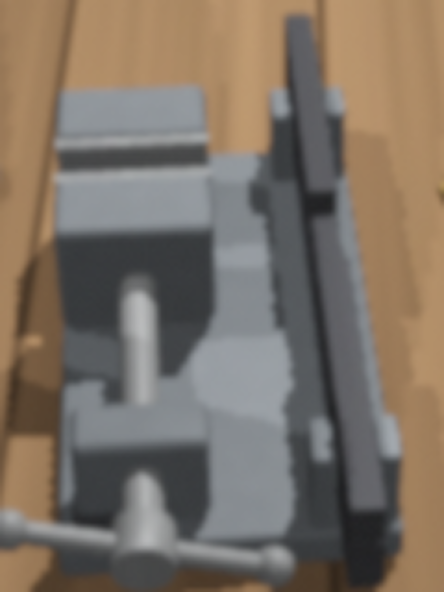

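```bash
python3 - <<'E'
from h import *
P=lambda x,y,z:ray("top",175+x/3,220+y/6,z)[:2]
A=P(20,198,.07);B=P(765,100,.07)
print("ends",A,B,np.linalg.norm(A-B))
L=(P(156,128,.058)+P(158,247,.058))/2;M=(P(650,63,.058)+P(655,180,.058))/2
print("lugs",L,M,np.linalg.norm(L-M))
# y axis of vise: + towards? 
u=(A-B)/np.linalg.norm(A-B);mid=(L+M)/2
print("u",u,"yaw",np.arctan2(-u[0],u[1]))
n0=P(340,155,.07);n1=P(440,142,.07)
# project mid to the bar line
mid=A+u*((mid-A)@u)
print("mid",mid,"notch",[(p-mid)@u for p in(n0,n1)],"perp mid", )
for s in(1,-1):
  for p in (P(20,168,.07),P(22,228,.07),P(765,72,.07),P(765,128,.07)) if s==1 else []: print((p-mid)@u,(p-mid)@np.array([u[1],-u[0]]))
# side check
Q=lambda x,y:ray("side",230+x/3.7,165+y/3.7,.07)[:2]
for p in (Q(298,15),Q(320,193),Q(367,510)): print("side",p,(p-mid)@u,(p-mid)@np.array([u[1],-u[0]]))
print("notch mid", mid+u*np.mean([(p-mid)@u for p in(n0,n1)]))
E
```

```text
ends [0.5349358  0.22515391] [ 0.55977853 -0.11196688] 0.33803489391318947
lugs [0.53923801 0.16518689] [ 0.55625504 -0.0629648 ] 0.22878542821252854
u [-0.07349161  0.99729584] yaw 0.07355793000907586
mid [0.54776109 0.05111212] notch [np.float64(0.02812463589993858), np.float64(-0.017251297658009875)] perp mid
0.17440410586915345 0.006884400952254159
0.17370493917181987 -0.006921698686048463
-0.1641321681236708 0.006333629241095811
-0.1629120503377199 -0.006314569867260299
side [0.53588862 0.22164153] 0.1709408028874391 0.0006921230524846036
side [0.54504679 0.07581534] 0.024835895487360735 -0.000891477068851369
side [ 0.55994692 -0.11498281] -0.16654133548567535 -5.3702297312689146e-05
notch mid [0.54736154 0.05653409]
```

Measured geometry checks out: lug spacing 229 mm (should be 230), notch length 45 mm (should be 46). The bar yaw is about 0.074, and the notch middle is at about s = +5 mm. I'll come in from the −y end with tool x along the bar, so the first move turns to yaw 1.644 and shuts the fingers.

>>> step_arm(
  increments="0 0 0 0 0 -0.14; 0 0 0 0 0 -0.14; 0 0 0 0 0 -0.14; 0 0 0 0 0 -0.14; 0 0 0 0 0 -0.14",
  claw=1,
)

```text
time: 0.6
tool_pos: [0.166, -0.524, 0.2048]
ee_rot: [-3.141, -0.001, 1.013]
wrist_force: [0.6, -0.4, -0.7]
width: 0.0573
```

>>> step_arm(
  increments="0 0 0 0 0 -0.14; 0 0 0 0 0 -0.14; 0 0 0 0 0 -0.14; 0 0 0 0 0 -0.14; 0 0 0 0 0 -0.077",
)

```text
time: 1.1
tool_pos: [0.1661, -0.524, 0.2048]
ee_rot: [-3.141, -0.001, 1.648]
wrist_force: [0.7, -0.7, -0.3]
width: 0.0179
```

>>> step_arm(
  increments="3.04 2.82 0 0 0 0; 3.04 2.82 0 0 0 0; 3.04 2.82 0 0 0 0; 3.04 2.82 0 0 0 0; 3.04 2.82 0 0 0 0",
)

```text
time: 1.6
tool_pos: [0.2962, -0.3608, 0.205]
ee_rot: [-3.141, -0.001, 1.643]
wrist_force: [0.8, -0.2, 0.4]
width: 0.0004
```

>>> step_arm(
  increments="3.04 2.82 0 0 0 0; 3.04 2.82 0 0 0 0; 3.04 2.82 0 0 0 0; 3.04 2.82 0 0 0 0; 3.04 2.82 0 0 0 0",
)

```text
time: 2.1
tool_pos: [0.4257, -0.199, 0.2051]
ee_rot: [-3.141, -0.0, 1.644]
wrist_force: [0.3, -0.6, -0.5]
width: 0.0004
```

>>> step_arm(
  increments="3.04 2.82 0 0 0 0; 3.04 2.82 0 0 0 0; 3.04 2.82 0 0 0 0; 3.04 2.82 0 0 0 0; 3.04 2.82 0 0 0 0",
)

```text
time: 2.6
tool_pos: [0.5553, -0.0371, 0.2049]
ee_rot: [-3.141, 0.0, 1.644]
wrist_force: [1.3, -1.3, -0.5]
width: 0.0001
```

>>> step_arm(
  increments="0 0 3 0 0 0; 0 0 3 0 0 0; 0 0 3 0 0 0; 0 0 0 0 0 0; 0 0 0 0 0 0",
)

```text
time: 3.1
tool_pos: [0.5543, -0.0387, 0.1151]
ee_rot: [-3.14, -0.0, 1.644]
wrist_force: [0.5, 0.1, 0.0]
width: 0.0006
```

>>> step_arm(
  increments="0 0 2 0 0 0; 0 0 1 0 0 0; 0 0 0 0 0 0; 0 0 0 0 0 0; 0 0 0 0 0 0",
)

```text
time: 3.6
tool_pos: [0.5555, -0.0389, 0.0869]
ee_rot: [3.139, 0.001, 1.644]
wrist_force: [-0.2, 0.4, 0.5]
width: 0.0004
```

```bash
python3 - <<'E'
from h import *
o=get_obs();print(o["tool_pos"],proj("side",o["tool_pos"]))
im=snapshot("side")[:,:,::-1]
cv2.imwrite("pics/s1.png",cv2.resize(im[130:350,210:410],None,fx=2.7,fy=2.7,interpolation=cv2.INTER_CUBIC))
E
```

```text
[ 0.55553327 -0.03890224  0.08690685] (np.float64(324.8422037905269), np.float64(256.4468873752573))
```

View pics/s1.png

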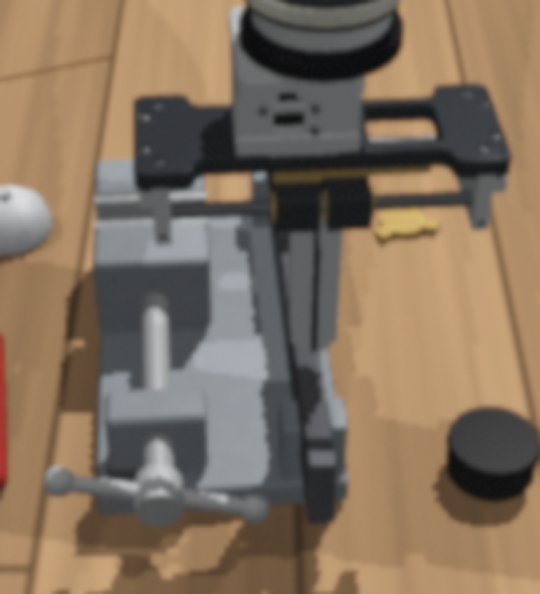

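The fingers are over the bar in the −y half and aligned with its line. The TCP appears at crop pixel (310,345), and the projected position is (310,341). Next I lower gently until contact.

>>> step_arm(
  increments="0 0 0.3 0 0 0; 0 0 0.3 0 0 0; 0 0 0.3 0 0 0; 0 0 0.2 0 0 0; 0 0 0 0 0 0",
)

```text
time: 4.15
tool_pos: [0.5543, -0.0386, 0.0738]
ee_rot: [-3.14, -0.0, 1.644]
wrist_force: [0.0, 0.4, 0.2]
width: 0.0003
```

>>> step_arm(
  increments="0 0 0.1 0 0 0; 0 0 0.1 0 0 0; 0 0 0.1 0 0 0; 0 0 0 0 0 0; 0 0 0 0 0 0",
)

```text
time: 4.65
tool_pos: [0.5547, -0.0387, 0.0715]
ee_rot: [3.142, 0.0, 1.644]
wrist_force: [-0.5, -0.3, 0.2]
width: 0.0004
```

>>> step_arm(
  increments="0 0 0.05 0 0 0; 0 0 0.05 0 0 0; 0 0 0.05 0 0 0; 0 0 0 0 0 0; 0 0 0 0 0 0",
)

```text
time: 5.15
tool_pos: [0.5548, -0.0387, 0.0703]
ee_rot: [3.141, 0.0, 1.644]
wrist_force: [-0.8, -0.4, 3.2]
width: 0.0008
```

>>> step_arm(
  increments="0 0 0.03 0 0 0; 0 0 0 0 0 0; 0 0 0 0 0 0; 0 0 0 0 0 0",
)

```text
time: 5.55
tool_pos: [0.5548, -0.0387, 0.0702]
ee_rot: [3.141, 0.0, 1.644]
wrist_force: [-2.3, 1.3, 5.3]
width: 0.0004
```

>>> step_arm(
  increments="0.3 0 0 0 0 0; 0.3 0 0 0 0 0; 0.3 0 0 0 0 0; 0.3 0 0 0 0 0; 0.3 0 0 0 0 0",
)

```text
time: 6.05
tool_pos: [0.5543, -0.0241, 0.0703]
ee_rot: [3.14, 0.001, 1.644]
wrist_force: [1.0, -3.6, 5.4]
width: 0.0004
```

>>> step_arm(
  increments="0.4 0 0 0 0 0; 0.4 0 0 0 0 0; 0.4 0 0 0 0 0; 0.4 0 0 0 0 0; 0.4 0 0 0 0 0",
)

```text
time: 6.55
tool_pos: [0.5528, -0.0041, 0.0703]
ee_rot: [3.14, 0.002, 1.644]
wrist_force: [-0.8, -4.0, 4.8]
width: 0.0004
```

>>> step_arm(
  increments="0.4 0 0 0 0 0; 0.4 0 0 0 0 0; 0.4 0 0 0 0 0; 0.4 0 0 0 0 0; 0.4 0 0 0 0 0",
)

```text
time: 7.05
tool_pos: [0.5513, 0.0158, 0.0703]
ee_rot: [3.14, 0.002, 1.644]
wrist_force: [0.4, -3.4, 5.9]
width: 0.0003
```

>>> step_arm(
  increments="0.4 0 0 0 0 0; 0.4 0 0 0 0 0; 0.2 0 0 0 0 0; 0.2 0 0 0 0 0; 0 0 0 0 0 0",
)

```text
time: 7.55
tool_pos: [0.5503, 0.0281, 0.0702]
ee_rot: [3.14, 0.001, 1.644]
wrist_force: [1.4, -3.5, 5.4]
width: 0.0007
```

>>> step_arm(
  increments="0.2 0 0 0 0 0; 0.2 0 0 0 0 0; 0.2 0 0 0 0 0; 0.2 0 0 0 0 0; 0 0 0 0 0 0",
)

```text
time: 8.05
tool_pos: [0.5497, 0.0361, 0.0701]
ee_rot: [3.14, 0.001, 1.644]
wrist_force: [0.6, -3.0, 5.1]
width: 0.0003
```

>>> step_arm(
  increments="0.2 0 0 0 0 0; 0.2 0 0 0 0 0; 0 0 0 0 0 0",
)

```text
time: 8.35
tool_pos: [0.549, 0.0407, 0.0695]
ee_rot: [3.141, -0.001, 1.644]
wrist_force: [0.5, -2.3, 3.8]
width: 0.0006
```

>>> step_arm(
  increments="0.2 0 0 0 0 0; 0.2 0 0 0 0 0; 0 0 0 0 0 0",
)

```text
time: 8.65
tool_pos: [0.5476, 0.045, 0.0684]
ee_rot: [-3.139, -0.001, 1.644]
wrist_force: [-0.1, 0.4, 0.3]
width: 0.0009
```

The force vanished and z dropped with the centre at y ≈ 0.042, so the notch's −y wall is at about 0.034 and its middle at about 0.056. That agrees with the vision estimate. I'll move to the middle and press.

>>> step_arm(
  increments="0.4 0 0 0 0 0; 0.4 0 0 0 0 0; 0.3 0 0 0 0 0; 0 0 0.2 0 0 0; 0 0 0 0 0 0",
)

```text
time: 9.15
tool_pos: [0.5476, 0.0552, 0.0673]
ee_rot: [-3.141, 0.0, 1.644]
wrist_force: [-1.1, 0.6, -0.1]
width: 0.0004
```

>>> step_arm(
  increments="0 0 0.3 0 0 0; 0 0 0.3 0 0 0; 0 0 0.2 0 0 0; 0 0 0 0 0 0; 0 0 0 0 0 0",
)

```text
time: 9.65
tool_pos: [0.5477, 0.0549, 0.0599]
ee_rot: [-3.141, 0.0, 1.644]
wrist_force: [-2.6, 0.1, 2.9]
width: 0.0005
```

>>> step_arm(
  increments="0 0 0.2 0 0 0; 0 0 0.1 0 0 0; 0 0 0.1 0 0 0; 0 0 0 0 0 0; 0 0 0 0 0 0",
)

```text
time: 10.15
tool_pos: [0.5479, 0.055, 0.0559]
ee_rot: [3.141, 0.0, 1.644]
wrist_force: [-2.3, -1.2, 5.4]
width: 0.0004
```

Catch met at z ≈ 0.060 with 2.9 N and it is moving down with the spring as described.

>>> step_arm(
  increments="0 0 0.1 0 0 0; 0 0 0.1 0 0 0; 0 0 0.1 0 0 0; 0 0 0 0 0 0; 0 0 0 0 0 0",
)

```text
time: 10.65
tool_pos: [0.548, 0.055, 0.053]
ee_rot: [3.141, 0.0, 1.644]
wrist_force: [-3.4, -0.9, 4.9]
width: 0.0007
```

>>> step_arm(
  increments="0 0 0.1 0 0 0; 0 0 0.05 0 0 0; 0 0 0 0 0 0; 0 0 0 0 0 0; 0 0 0 0 0 0",
)

```text
time: 11.15
tool_pos: [0.548, 0.0549, 0.0522]
ee_rot: [3.141, 0.0, 1.644]
wrist_force: [-3.6, -0.8, 8.6]
width: 0.0005
```

Now pressing on the stop; a small extra push, then check.

>>> step_arm(
  increments="0 0 0.05 0 0 0; 0 0 0.05 0 0 0; 0 0 0 0 0 0; 0 0 0 0 0 0; 0 0 0 0 0 0",
)

```text
time: 11.65
tool_pos: [0.548, 0.055, 0.0522]
ee_rot: [3.141, 0.0, 1.644]
wrist_force: [-5.3, -1.2, 12.5]
width: 0.0004
```

```bash
python3 - <<'E'
from h import *
im=snapshot("side")[:,:,::-1]
cv2.imwrite("pics/s2.png",im)
o=get_obs();print(o["time"],o["tool_pos"],o["wrist_force"])
E
```

```text
11.7 [0.54800754 0.05497198 0.05215906] [-5.72953239 -0.88950366 12.49373145]
```

View pics/s2.png

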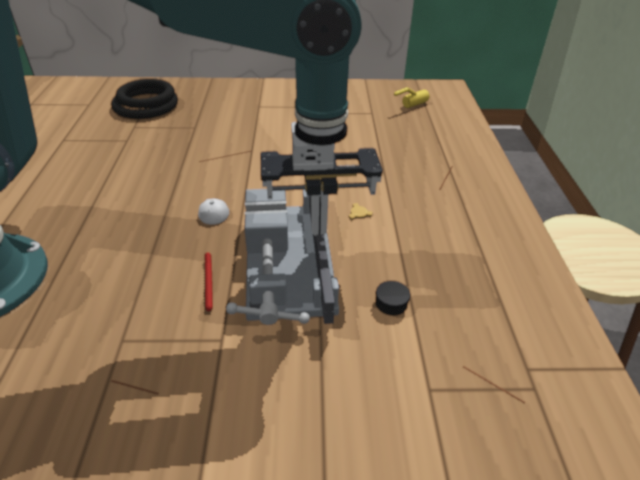

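The side view shows the closed fingers in the notch. The bell (213,211), lever (208,280), tin (392,297) and key (360,212) are where they started. z has stopped at 0.052 with 12.5 N, so the catch is on its stop, and I'm handing in.

```bash
python3 -c "
from bench import *
print(close_job())"
```

```text
the job is handed in; nothing more can be done
None
```

I've handed the job in with the closed fingertip still holding the catch fully down; no verdict was reported.

- **Touch-down:** I touched the bar's top edge at 3–5 N, about 88 mm from its middle and just inside the −y guide lugs.
- **Feeling along:** I slid towards +y at about 5 N. The edge dropped away with the fingertip at y ≈ 0.042. That puts the notch's middle at about y = 0.056, within 2 mm of where the camera images had it.
- **Pressing:** The catch met the fingertip at z ≈ 0.060 with 2.9 N and stopped at z = 0.0522 while the push rose to 12.5 N. That is about 7.8 mm of its 8 mm travel.

**Last checks:** The lever, bell, tin and spoke key looked unmoved in the final side picture. The highest wrist force I read was about 14 N, and it took about 12 s of the 48 s. No check failed. The only mismatch was about 3 mm along the bar between the two cameras, and the feeling settled that.

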